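Stand the washed border tile up to drain beside its twin

ROBOT

A 7-joint arm with a two-finger parallel gripper is mounted at the origin on the work surface. World frame = base frame: x ahead of the robot, y to its left, z up, the work surface at z = 0. Lengths are in mm, angles in rad, forces in N, time in s.
With the tool pointing down it reaches from about 425 to 1025 mm from the base axis. Payload 9.4 kg.
Tool frame: the origin (TCP) lies midway between the tips of the shut fingers; the grasp point (between the pads) lies 19 mm behind it; z points along the fingers, y is the line along which they close (so a half turn about z gives the same grasp; the last joint's range is limited). The gripper opens to 93 mm and grips with 3 to 60 N. Pads are 15 mm wide; open, the fingers measure 128 mm over their backs; the gripper's body (75 mm by 188 mm) begins 65 mm behind the grasp point.
Start: joints at [-0.077, 0.599, -0.003, 1.599, 0.002, 0.943, -0.08], TCP at [724.999, -0.008, 218.618] pointing down, gripper open.
Joint ranges: [-2.57, 2.57], [-0.35, 1.97], [-1.29, 1.29], [0.11, 2.56], [-1.05, 4.19], [0.11, 1.86], [-2.63, 2.63]. Speed limits (rad/s): [2.22, 2.22, 3.01, 3.01, 3.14, 3.14, 3.14].

INTERFACE

Orientations are given as a unit quaternion [x, y, z, w].
In Python, from rig import arm gives the robot as it stands. The module is installed in compiled form; this text tells all that it offers.
- The arm moves only by the tool servo_tool, never from a script. Its argument "steps" is a list of rows, each a list of 3 entries, a list of its own where there are three numbers: the opening, from -1 (shut) to 1 (fully open), so that 0 is half open, then the shift along the tool's x, y, z in units of 0.75 m (1.0 is 0.75 m), then the turn, a rotation vector about the tool's x, y, z in units of 180 degrees (1.0 is 180 degrees). A call has 1 to 5 rows; each row is the pose to reach, as a shift and turn from the pose commanded when the call began, along the tool's axes at that moment, turning the shorter way round; what a row does not reach only later rows make up. A row lasts 1/8 s, in which the tool goes at most 62.5 mm and 10.7 degrees, less where a joint would pass 70% of its speed; a pose out of reach is approached as far as the arm can. A call with a number of a shift or a turn outside -1 to 1 is refused whole. A call with a gripper value outside its range is refused whole. The fingers move at their own pace and stop on an object; "force" is the grip in N (left out, the last holds). Time passes only in rows, so rows that repeat a pose let the fingers close. It gives the time, the measured TCP pose, the force, the opening and the grip force at its end, in the units of the state.
- arm.observe(): the state, without advancing time (a new reading comes with each control period).
- arm.read_camera(name): name is "scene" or "side" or "wrist"; returns a dict with "img" (480x640x3 uint8, red, green, blue), "vertical_fov" (degrees; the focal length in pixels is half the picture's height over the tangent of half this angle, whatever the lens; pixels are square), "cx", "cy" (the principal point, pixels), "rvec" (rotation vector, rad) and "tvec" (3), from world to camera coordinates, as OpenCV has them. Camera axes: x right, y down, z forward; pixel columns grow to the right and rows downward; lengths in mm; the calibration is good to about 2 mm. A picture is of the moment at which its call begins. There is no depth.
- arm.hand_in(): hands the job in; it is judged then, once.
Trained networks look in the newest picture that a camera, given by its name, has taken for a name from the list of things; names that differ only in an ending like _2 or _b are one class to them, and where a whole thing is asked for, a point or a joint stands for the part that bears it (a point fixed in the world has none). Each returns a list of dicts, best first, with "p" (0 to 1); they miss things now and then, are a little off and sometimes report something else, mostly with a low value. They report only what shows in the picture. A call takes as long as a camera call.
- arm.regions_of(query, camera): "region" (480x640 bool, what is visible of it) and "at" ([column, row] in pixels, amid what is visible of it).
The state is a dict: "time": time; "joints": joint angles; "joint_vel": joint speeds; "tau": joint torques, N m; "tool_pos": TCP position; "eef_rot": TCP orientation; "force": force on the tool from outside, world axes, zero at the start; "torque": the same for the moment, N m; "grip_width": finger opening in mm; "grasp_force": force on a finger pad.
Only numpy, scipy, OpenCV 4.12 (cv2) and the standard library are available. Lean on these libraries where they do the work, as an engineer would, in place of code of your own. Each camera call takes 0.05 s, during which the arm holds its last target. There are 200 camera calls.

TASK

Stand the washed border tile that lies flat on the bench up to drain: on its short end on the rubber mat, patterned face out, leaning back square against the pine rail as steeply as the tile already draining there, in the space between that tile and the jar with about 30 mm left between the two tiles. Treat it as brittle: set it down gently, leave it leaning on its own, and do not shift the draining tile, the jar or the grout float.

Things in the scene. Friction and masses are not known exactly. Their poses are not given: they have to be found in the camera images.
- border_tile: The tile to stand up: flat white border tile with blue-and-yellow pattern, 200 x 65 x 8 mm, about 0.23 kg, lying on the bare bench pattern up. Origin at its very centre (4 mm above the bench at the start); x along its 200 mm length, y across its 65 mm width, z out of the patterned face. The two ends are alike: either may be up.
- rail: Fixed upright pine board on edge, 360 long, 18 thick, top 108 mm above the bench; behind it 2 steel brackets (at y +-125, 70 high, to x = 68 mm). In front a fixed rubber mat 130 deep, 360 long, 3 thick: rail top is 105 mm above the mat. Origin on the bench at the foot of the board's front face, mid-length; x into the board (mat side to back), y along the rail, z up.
- drying_tile: Loose twin tile (200 x 65 x 8 mm) already draining near one end of the rail: on its short end on the mat, pattern out, back on the rail's top front edge, 70 degrees from horizontal. Origin on its lower back edge, mid-width, about 38 mm in front of the rail's face, its middle 105 to 120 mm along from the rail's. Frame is upright: x towards the rail, y along it, z up.
- jar: Amber glass jar with dark steel screw lid, 62 mm diameter, 84 mm tall, standing on the mat near the other end of the rail. Origin at the centre of its underside, z up.
- float: White plastic grout float lying sole down on the bench, 240 x 100 mm, 78 mm tall over its handle. Origin at the centre of its underside, x along its length.

How it is judged:
By the outcome, as a careful person would: the job done as asked, in the order asked, and still so for the second after the job is handed in, with the robot touching nothing.
It also fails if it takes over 59 s, if anything falls off the work surface, if the arm or the gripper's body presses on something with over 40 N, if the wrist force passes 120 N, or if a joint passes its speed limit or range.

## Working session

There is one attempt and no reset: what is moved stays moved. The work goes in short steps, Python scripts to look and compute and a tool call to move; the robot and the scene stay as the last step left them, time stands still between calls to the robot, and variables do not carry over. Pictures are saved under pics/ and viewed, at most 10 in all, crops included, and the job is handed in when it is done.

Besides the shell and the picture viewer there is one more tool, called after ">>>" as a command line: name --argument value ..., lists and objects as JSON in quotes. servo_tool: Moves the arm, as the interface text tells. Its arguments: {"type":"object","properties":{"steps":{"type":"array","items":{"type":"array"}},"force":{"type":"number"}},"required":["steps"]}

```bash
mkdir -p pics; cat > h.py <<'E'
import numpy as np, cv2
from rig import arm
def cam(n):
    c=arm.read_camera(n); f=240/np.tan(np.radians(c["vertical_fov"])/2)
    c["K"]=np.array([[f,0,c["cx"]],[0,f,c["cy"]],[0,0,1.]]); c["rvec"]=np.array(c["rvec"],float);c["tvec"]=np.array(c["tvec"],float); return c
def ray(c,uv,z):
    R=cv2.Rodrigues(c["rvec"])[0]; o=-R.T@c["tvec"].ravel()
    uv=np.atleast_2d(np.array(uv,float)); d=np.c_[uv,np.ones(len(uv))]@np.linalg.inv(c["K"]).T@R
    return o+d*((z-o[2])/d[:,2])[:,None]
def proj(c,P):
    return cv2.projectPoints(np.array(P,float).reshape(-1,3),c["rvec"],c["tvec"],c["K"],None)[0].reshape(-1,2)
def save(c,n): cv2.imwrite("pics/"+n,c["img"][:,:,::-1])
E
python3 - <<'E'
from h import *
ims=[]
for n in ["scene","side"]:
    c=cam(n); save(c,n+"0.png")
    R=cv2.Rodrigues(c["rvec"])[0]; print(n,(-R.T@c["tvec"].ravel()).round(),c["vertical_fov"],c["cx"],c["cy"])
    for q in ["border_tile","drying_tile","rail","jar","float"]:
        for r in arm.regions_of(q,n)[:3]:
            m=r["region"].astype(np.uint8); cs=cv2.findContours(m,0,1)[0]; k=max(cs,key=cv2.contourArea)
            a=cv2.approxPolyDP(k,6,True)[:,0]
            print(q,round(r["p"],2),r["at"],m.sum(),a.tolist() if len(a)<9 else cv2.boundingRect(k))
E
```

```text
scene [1005. -812.  655.] 57.511484649887024 319.6042569348125 231.6495771366467
border_tile 0.7 [261.2, 250.8] 1634 [[304, 245], [288, 234], [219, 262], [232, 275]]
drying_tile 0.87 [321.7, 141.1] 1377 [[318, 111], [309, 173], [327, 179], [337, 115]]
rail 0.93 [355.3, 179.1] 4837 (286, 136, 134, 78)
jar 0.86 [392.1, 181.8] 683 [[389, 163], [381, 192], [396, 197], [402, 167]]
float 0.8 [196.5, 357.8] 6474 [[125, 357], [243, 398], [267, 353], [158, 317]]
side [433. 817. 748.] 46.585302678620465 312.9939779613633 241.1193940557771
border_tile 0.77 [369.2, 244.3] 1899 [[407, 228], [383, 218], [329, 261], [353, 273]]
drying_tile 0.84 [389.5, 358.5] 1387 [[366, 344], [365, 371], [409, 374], [414, 347]]
rail 0.75 [314.9, 392.4] 16945 (188, 345, 249, 116)
jar 0.56 [237.3, 354.4] 731 [[220, 348], [221, 361], [256, 362], [243, 340]]
float 0.66 [354.0, 168.5] 2854 [[311, 162], [312, 182], [403, 179], [400, 159], [382, 157], [384, 145], [332, 145], [330, 159]]
```

View pics/scene0.png

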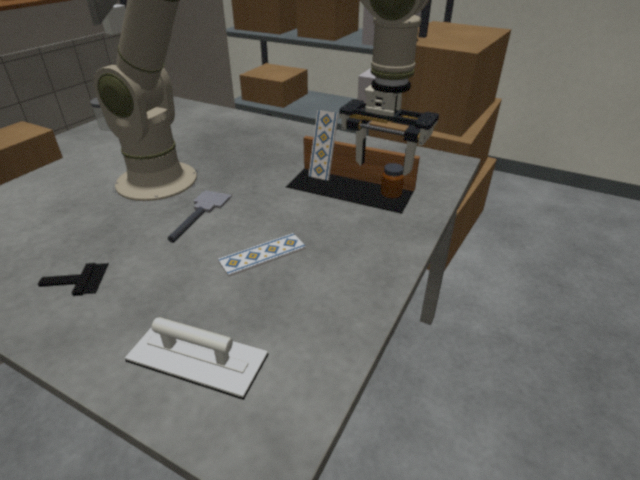

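View pics/side0.png

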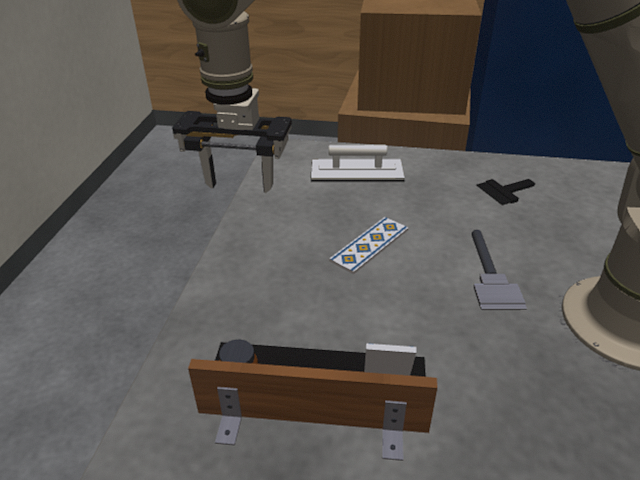

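The scene view shows the tile flat at (262,252), the drying tile at (322,145) and the jar at (392,180). The rail and mat span columns 288–418. In the side view the rail is seen from behind, with its top at rows 360–380. I'll zoom in for corners.

```bash
python3 - <<'E'
import cv2,numpy as np
a=cv2.imread("pics/scene0.png")[100:220,275:435]; b=cv2.imread("pics/side0.png")[335:465,180:445]
a=cv2.resize(a,None,fx=4.9,fy=4.9,interpolation=2)[:,:]; 
cv2.imwrite("pics/za.png",a); cv2.imwrite("pics/zb.png",cv2.resize(b,None,fx=3,fy=3,interpolation=2))
E
```

```text
(no output)
```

View pics/za.png

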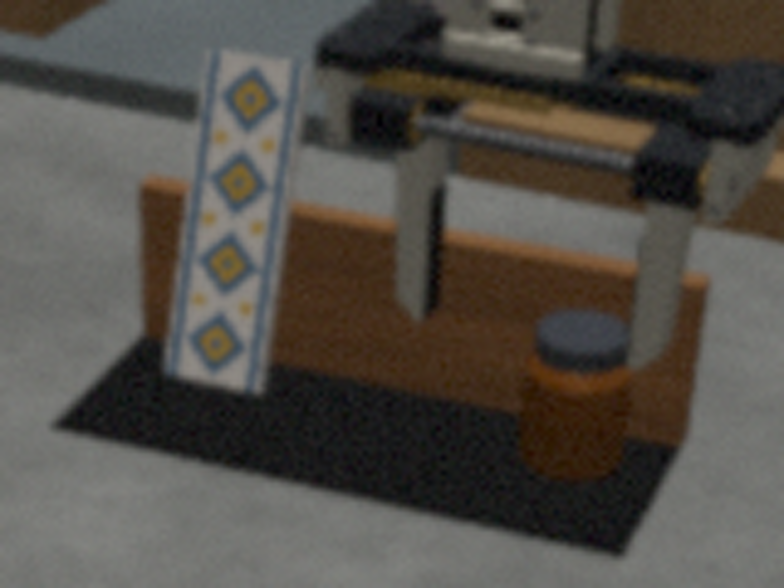

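View pics/zb.png

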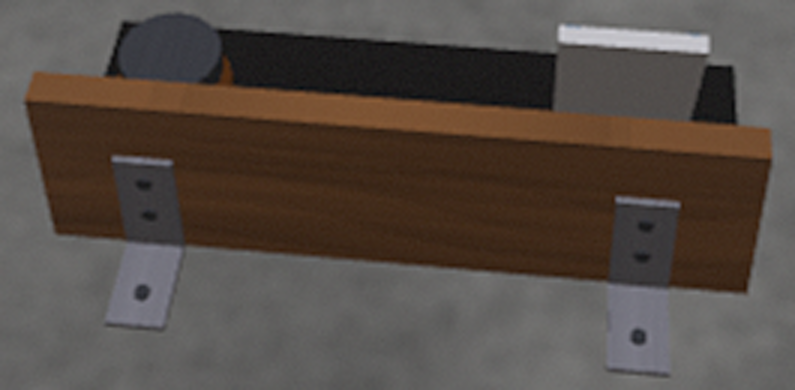

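The zooms give clean rail, mat, drying-tile and jar corners, so I'll fit poses from both views.

```bash
cat > fit.py <<'E'
from h import *
from scipy.optimize import least_squares as LS
S=cam("scene"); D=cam("side")
a=lambda L:np.array(L,float)/4.9+[275,100]-.4
b=lambda L:np.array(L,float)/3+[180,335]-.33
def T(p,P):
    P=np.array(P,float); c,s=np.cos(p[2]),np.sin(p[2]); return np.c_[p[0]+c*P[:,0]-s*P[:,1],p[1]+s*P[:,0]+c*P[:,1],P[:,2]]
def fit(x0,obs,f=lambda x,P:T(x,P)):
    r=LS(lambda x:np.concatenate([(proj(c,f(x,P))-uv).ravel() for c,P,uv in obs]),x0,loss="soft_l1"); 
    return r.x,np.sqrt(np.mean(r.fun**2)),r.fun.reshape(-1,2).round(1)
w=180
rail,e,f=fit([800,250,np.pi/2],[(S,[[-130,w,3],[-130,-w,3],[0,w,108],[0,-w,108]],a([[53,427],[625,556],[143,187],[706,287]])),
 (D,[[0,-w,108],[0,w,108],[18,-w,108],[18,w,108],[18,-w,0],[18,w,0],[-130,-w,3],[-130,w,3]],b([[34,72],[771,128],[27,101],[770,160],[57,234],[747,292],[122,22],[735,66]]))])
print("rail",rail.round(3),e,f.tolist())
t=np.radians(70);u=np.array([np.cos(t),0,np.sin(t)]);n=np.array([-np.sin(t),0,np.cos(t)])
def tl(s,y,h): return u*200*s+n*h+[0,y,0]
Pd=np.array([tl(1,32.5,8),tl(1,-32.5,8),tl(0,32.5,8),tl(0,-32.5,8)]);Pe=np.array([tl(1,-32.5,0),tl(1,32.5,0),tl(1,-32.5,8),tl(1,32.5,8)])
def fd(x,P): return T(rail,T([x[0],x[1],x[2]],P+[0,0,3]))
d,e,f=fit([-38,112,0],[(S,Pd,a([[205,48],[300,60],[163,378],[264,393]])),(D,Pe,b([[559,47],[706,52],[560,25],[709,36]]))],fd)
print("dry in rail",d.round(3),e,f.tolist())
j,e,f=fit([-60,-130],[(S,[[0,0,87]],a([[584,328]])),(D,[[0,0,87]],b([[171,50]]))],lambda x,P:T(rail,np.array(P)+[x[0],x[1],0]))
print("jar in rail",j.round(1),e)
m=[]
for c,nm in ((S,"scene"),(D,"side")):
    r=arm.regions_of("border_tile",nm)[0]["region"].astype(np.uint8)
    k=max(cv2.findContours(r,0,1)[0],key=cv2.contourArea)[:,0].astype(float)
    P=ray(c,k,8)[:,:2]; q=cv2.minAreaRect(P.astype(np.float32)); m.append(q); print(nm,q)
    M=r.nonzero(); print(ray(c,np.c_[M[1],M[0]],7)[:,:2].mean(0))
    ap=cv2.approxPolyDP(k.astype(np.int32).reshape(-1,1,2),6,True)[:,0]; print(ray(c,ap,8).round().tolist())
r=arm.regions_of("float","scene")[0]["region"];M=np.argwhere(r)[:,::-1];P=ray(S,M,5);print("float",P.min(0),P.max(0))
E
python3 fit.py
```

```text
rail [542.162 293.826 -10.925] 0.4365374095603705 [[-0.3, -0.7], [-0.0, -0.4], [-0.6, -0.6], [-0.1, 0.1], [0.2, -0.1], [-0.3, -0.1], [-1.0, -0.3], [0.9, -0.5], [-0.5, 0.2], [0.1, 0.6], [0.1, -0.2], [-0.3, -0.1]]
dry in rail [-3.78790e+01  1.08656e+02  2.10000e-02] 0.7655944117941902 [[0.7, 0.0], [1.7, 0.6], [0.9, -1.2], [-0.3, -0.3], [0.1, -1.1], [1.2, 0.0], [-0.1, 0.5], [0.0, -0.4]]
jar in rail [ -38.3 -121.4] 0.14481958427564812
scene ((498.33111572265625, -154.69308471679688), (202.14324951171875, 79.38851928710938), 59.11874008178711)
[ 497.51883247 -157.55337711]
[[574.0, -83.0, 8.0], [516.0, -53.0, 8.0], [429.0, -230.0, 8.0], [481.0, -258.0, 8.0]]
side ((497.9983825683594, -145.58773803710938), (206.51072692871094, 71.97905731201172), 59.19208908081055)
[ 499.96664441 -141.55654493]
[[419.0, -212.0, 8.0], [476.0, -247.0, 8.0], [575.0, -76.0, 8.0], [518.0, -43.0, 8.0]]
float [ 426.44592881 -530.39743808    5.        ] [ 689.24472355 -390.53777063    5.        ]
```

```bash
cat > mv.py <<'E'
from h import *
from scipy.spatial.transform import Rotation as Ro
rail=np.array([542.16,293.83,-10.925+4*np.pi])
def delta(pos,R,cur=None):
    s=arm.observe(); p=np.array(s["tool_pos"]);C=Ro.from_quat(s["eef_rot"])
    if cur is not None: p,C=cur
    d=C.inv().apply(np.array(pos)-p)/750; r=(C.inv()*R).as_rotvec()/np.pi
    print("shift",d.round(4).tolist(),"turn",r.round(4).tolist(),"deg",np.linalg.norm(r)*180)
def tilepick(yaw,th,sg=1):  # tool R; tile u dir yaw, lean th
    u=np.array([np.cos(yaw),np.sin(yaw),0]);n=np.array([0,0,1.]);v=np.cross(n,u)*sg
    z=-n*np.cos(th)-u*np.sin(th); return Ro.from_matrix(np.c_[np.cross(v,z),v,z])
E
python3 - <<'E'
from mv import *
s=arm.observe();print(Ro.from_quat(s["eef_rot"]).as_matrix().round(3).tolist(),s["grip_width"],s["time"],s["force"])
c=cam("wrist");Rm=cv2.Rodrigues(c["rvec"])[0];print("cam",(-Rm.T@c["tvec"].ravel()).round(),Rm[2].round(2),c["vertical_fov"])
for sg in (1,-1): delta([505,-140,240],tilepick(np.radians(61),0,sg))
E
```

```text
[[0.0, 1.0, 0.0], [1.0, -0.0, -0.0], [-0.0, 0.0, -1.0]] 93.01908345274776 0.85 [-0.14150558 -0.32594598 -0.47205827]
cam [726.  82. 385.] [-0.   -0.29 -0.96] 65.30852785560555
shift [-0.1866, -0.2933, -0.0285] turn [-0.0, 0.0, -0.8389] deg 150.9958922635471
shift [-0.1866, -0.2933, -0.0285] turn [0.0, 0.0, 0.1611] deg 29.004107924153786
```

>>> servo_tool --steps '[[1, [-0.187, -0.293, -0.028], [0, 0, 0.161]], [1, [-0.187, -0.293, -0.028], [0, 0, 0.161]], [1, [-0.187, -0.293, -0.028], [0, 0, 0.161]], [1, [-0.187, -0.293, -0.028], [0, 0, 0.161]], [1, [-0.187, -0.293, -0.028], [0, 0, 0.161]]]'

```text
time: 1.52
tool_pos: [501.9, -142.7, 240.4]
eef_rot: [0.863, 0.506, -0.0, 0.0]
force: [0.9, 0.3, 0.4]
grip_width: 92.9
grasp_force: 0.0
```

```bash
python3 - <<'E'
from mv import *
s=arm.observe();print(s["tool_pos"],np.round(s["joints"],3))
c=cam("wrist");save(c,"w1.png")
for r in arm.regions_of("border_tile","wrist")[:2]:
    m=r["region"].astype(np.uint8);k=max(cv2.findContours(m,0,1)[0],key=cv2.contourArea);ap=cv2.approxPolyDP(k,8,True)[:,0]
    print(r["p"],ap.tolist(),cv2.minAreaRect(ray(c,k[:,0],8)[:,:2].astype(np.float32)))
E
```

```text
[ 501.93607641 -142.68638395  240.4329551 ] [ 0.057  0.331  0.146  2.044 -0.067  0.772 -0.267]
0.63 [[291, 112], [290, 288], [341, 292], [352, 114]] ((495.2655944824219, -152.34683227539062), (200.88369750976562, 65.55791473388672), 59.18144607543945)
```

View pics/w1.png

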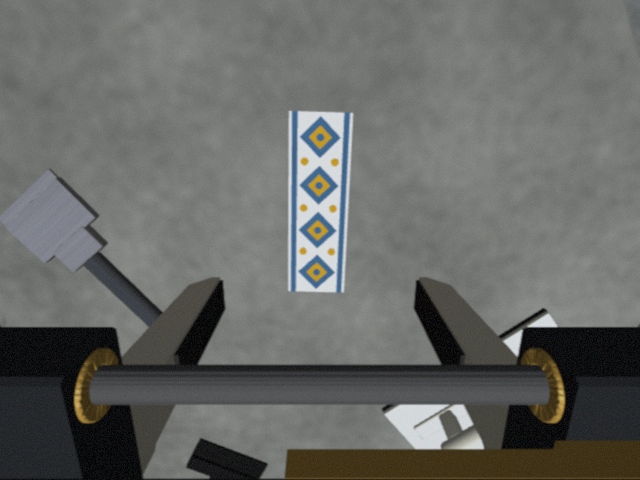

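Wrist view: the tile lies at columns 290–352, rows 112–292, between the open fingers. Its centre is (495.3, −152.3) and its long axis is at 59.2°.

```bash
python3 - <<'E'
from mv import *
s=arm.observe();print(s["tool_pos"],s["time"],np.abs(s["joint_vel"]).max())
th=np.radians(15);R=tilepick(np.radians(59.2),th,-1);z=R.as_matrix()[:,2]
g=np.array([504.5,-136.8,3.5]); print(z)
delta(g-60*z,R); delta(g,R)
E
```

```text
[ 504.76920183 -141.06007698  240.33998886] 1.625 0.04309592140124023
[-0.13252645 -0.22231518 -0.96592583]
shift [0.0254, -0.0027, 0.2385] turn [0.0016, -0.0835, 0.0095] deg 15.122589766023895
shift [0.0047, -0.0034, 0.3158] turn [0.0016, -0.0835, 0.0095] deg 15.122589766023895
```

>>> servo_tool --steps '[[1, [0.0254, -0.0027, 0.2385], [0.0016, -0.0835, 0.0095]], [1, [0.0254, -0.0027, 0.2385], [0.0016, -0.0835, 0.0095]], [1, [0.0254, -0.0027, 0.2385], [0.0016, -0.0835, 0.0095]], [1, [0.0254, -0.0027, 0.2385], [0.0016, -0.0835, 0.0095]], [1, [0.0254, -0.0027, 0.2385], [0.0016, -0.0835, 0.0095]]]'

```text
time: 2.25
tool_pos: [513.8, -122.8, 61.8]
eef_rot: [0.862, 0.49, -0.114, 0.065]
force: [0.3, -0.5, -0.5]
grip_width: 92.7
grasp_force: 0.0
```

```bash
python3 - <<'E'
from mv import *
c=cam("wrist")
for r in arm.regions_of("border_tile","wrist")[:2]:
    m=r["region"].astype(np.uint8);k=max(cv2.findContours(m,0,1)[0],key=cv2.contourArea)
    print(r["p"],cv2.minAreaRect(ray(c,k[:,0],8)[:,:2].astype(np.float32)))
s=arm.observe();print(s["tool_pos"],s["time"],np.abs(s["joint_vel"]).max(),np.round(s["joints"],2))
th=np.radians(15);R=tilepick(np.radians(59.2),th,-1);z=R.as_matrix()[:,2]
g=np.array([504.5,-136.8,3.5])
delta(g-20*z,R); delta(g,R)
E
```

```text
0.73 ((500.44635009765625, -144.81149291992188), (187.61886596679688, 65.73407745361328), 59.219093322753906)
[ 514.04922465 -123.20937086   62.96044466] 2.35 0.009227423980118816 [-0.19  0.66  0.25  2.12  0.15  0.51 -0.65]
shift [-0.0009, -0.0018, 0.0556] turn [0.0007, -0.0004, 0.0] deg 0.14717014274812945
shift [-0.0009, -0.0018, 0.0823] turn [0.0007, -0.0004, 0.0] deg 0.14717014274812945
```

>>> servo_tool --steps '[[1, [-0.001, -0.0018, 0.05], [0.0007, 0, 0]], [1, [-0.001, -0.0018, 0.076], [0.0007, 0, 0]], [1, [-0.001, -0.0018, 0.081], [0.0007, 0, 0]], [1, [-0.001, -0.0018, 0.081], [0.0007, 0, 0]], [1, [-0.001, -0.0018, 0.081], [0.0007, 0, 0]]]'

```text
time: 2.98
tool_pos: [504.0, -136.1, 3.5]
eef_rot: [0.862, 0.49, -0.114, 0.064]
force: [-0.0, -0.2, -0.2]
grip_width: 93.2
grasp_force: 0.0
```

>>> servo_tool --steps '[[-1, [0, 0, 0], [0, 0, 0]], [-1, [0, 0, 0], [0, 0, 0]], [-1, [0, 0, 0], [0, 0, 0]], [-1, [0, 0, 0], [0, 0, 0]], [-1, [0, 0, 0], [0, 0, 0]]]' --force 25

```text
time: 3.6
tool_pos: [503.6, -136.2, 2.5]
eef_rot: [0.862, 0.49, -0.114, 0.064]
force: [2.0, -0.9, 3.9]
grip_width: 64.2
grasp_force: 26.0
```

```bash
cat >> mv.py <<'E'
RR=Ro.from_euler("z",rail[2])
def place(alpha=70,y=13.7,dx=0,dz=0,foot=38.2,s=118.1,h=2.5,th=15):
    a=np.radians(alpha);t=np.radians(th)
    u=np.array([np.cos(a),0,np.sin(a)]);n=np.array([-np.sin(a),0,np.cos(a)]);v=-np.cross(n,u)
    z=-n*np.cos(t)-u*np.sin(t);R=RR*Ro.from_matrix(np.c_[np.cross(v,z),v,z])
    p=RR.apply(np.array([-foot+dx,y,3+dz])+u*s+n*h)+[rail[0],rail[1],0]
    return p,R
E
python3 - <<'E'
from mv import *
s=arm.observe();p=np.array(s["tool_pos"]);C=Ro.from_quat(s["eef_rot"])
delta(p+[0,0,120],C)
P,R=place(dx=-60,dz=50);print(P,R.as_matrix()[:,2])
E
```

```text
shift [-0.0414, -0.0004, -0.1545] turn [0.0, 0.0, 0.0] deg 0.0
[532.73609333 232.85703191 164.83274887] [-0.05776309  0.8171129  -0.57357644]
```

>>> servo_tool --steps '[[-1, [-0.003, 0, -0.0115], [0, 0, 0]], [-1, [-0.008, 0, -0.03], [0, 0, 0]], [-1, [-0.018, 0, -0.068], [0, 0, 0]], [-1, [-0.031, 0, -0.116], [0, 0, 0]], [-1, [-0.0414, -0.0004, -0.1545], [0, 0, 0]]]'

```text
time: 4.22
tool_pos: [502.8, -136.1, 124.3]
eef_rot: [0.862, 0.49, -0.114, 0.063]
force: [-0.4, -0.0, -3.0]
grip_width: 64.8
grasp_force: 25.0
```

```bash
python3 - <<'E'
from mv import *
s=arm.observe();p=np.array(s["tool_pos"]);C=Ro.from_quat(s["eef_rot"])
P,R=place(dx=-60,dz=60); delta(P,R); print(p,s["force"],s["grip_width"])
# halfway waypoint: same position line, raised
half=Ro.from_rotvec(((C.inv()*R).as_rotvec())*.5); delta((p+P)/2+[0,-60,50],C*half)
delta(p+.5*(P-p)+[0,0,40],C*half)
E
```

```text
shift [0.4107, -0.2174, -0.1792] turn [0.0693, 0.376, -0.1935] deg 77.13516416212677
[ 502.7506272  -136.05318195  124.29097652] [-0.35014307 -0.01722283 -3.00434309] 64.77108081909446
shift [0.1217, -0.068, -0.1363] turn [0.0347, 0.188, -0.0968] deg 38.567582081063385
shift [0.1916, -0.1089, -0.1411] turn [0.0347, 0.188, -0.0968] deg 38.567582081063385
```

>>> servo_tool --steps '[[-1, [0.039, -0.022, -0.03], [0.007, 0.038, -0.02]], [-1, [0.077, -0.044, -0.06], [0.014, 0.076, -0.039]], [-1, [0.116, -0.066, -0.09], [0.021, 0.113, -0.058]], [-1, [0.154, -0.088, -0.115], [0.028, 0.15, -0.078]], [-1, [0.1916, -0.109, -0.141], [0.0347, 0.188, -0.0968]]]'

```text
time: 4.85
tool_pos: [517.4, 49.5, 189.0]
eef_rot: [0.776, 0.604, 0.107, -0.146]
force: [-0.7, 1.3, -3.2]
grip_width: 64.5
grasp_force: 25.0
```

```bash
python3 - <<'E'
from mv import *
s=arm.observe()
P,R=place(dx=-60,dz=60); delta(P,R); print(s["tool_pos"],P,s["force"],s["grip_width"],np.round(s["joints"],2))
E
```

```text
shift [0.2202, -0.0337, 0.1047] turn [0.0344, 0.1871, -0.0958] deg 38.33511628155535
[517.37618745  49.46698096 188.98779406] [532.73609333 232.85703191 174.83274887] [-0.73517959  1.33791682 -3.24707561] 64.52866876862967 [ 0.27  0.45 -0.33  2.09 -0.37  0.66  0.02]
```

>>> servo_tool --steps '[[-1, [0.044, -0.007, 0.021], [0.007, 0.037, -0.019]], [-1, [0.088, -0.014, 0.042], [0.014, 0.075, -0.038]], [-1, [0.132, -0.021, 0.063], [0.021, 0.112, -0.057]], [-1, [0.176, -0.028, 0.084], [0.028, 0.15, -0.077]], [-1, [0.2202, -0.0337, 0.1047], [0.0344, 0.187, -0.0958]]]'

```text
time: 5.48
tool_pos: [533.9, 231.7, 173.1]
eef_rot: [0.605, 0.649, 0.315, -0.337]
force: [0.3, -0.6, -3.3]
grip_width: 65.0
grasp_force: 25.0
```

```bash
python3 - <<'E'
from mv import *
s=arm.observe()
P,R=place(dx=-60,dz=60); delta(P,R); print(s["tool_pos"],P,s["force"],s["grip_width"],np.round(s["joints"],2))
c=cam("scene");a=c["img"][60:240,240:460,::-1];cv2.imwrite("pics/s2.png",cv2.resize(a,None,fx=3.3,fy=3.3))
E
```

```text
shift [0.0029, -0.0014, -0.0] turn [0.0005, 0.0004, -0.0002] deg 0.11872936096534911
[533.87813318 231.7123033  173.0561221 ] [532.73609333 232.85703191 174.83274887] [ 0.31565874 -0.6462513  -3.27100938] 65.01288265050714 [ 0.55  0.85 -0.89  2.09 -0.75  0.5   0.64]
```

View pics/s2.png

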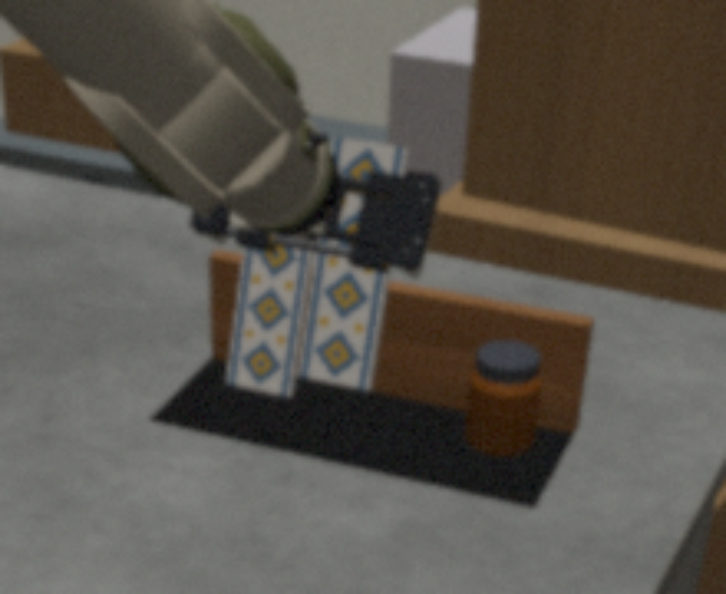

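The picture shows the held tile (crop 303–405, 138–388) standing parallel to the drying tile and clear of it. I'll check its in-hand angle against these corners.

```bash
cat > chk.py <<'E'
from mv import *
from scipy.optimize import least_squares as LS
c=cam("scene"); s=arm.observe();p=np.array(s["tool_pos"]);C=Ro.from_quat(s["eef_rot"])
P=np.array([[-118.1,-32.5],[-118.1,32.5],[81.9,32.5],[81.9,-32.5]])
# tile in tool: u,n from lean
t=np.radians(15)
def pts(x):
    a=t+x[0]; u=np.array([np.cos(a),0,-np.sin(a)]);n=np.array([-np.sin(a),0,-np.cos(a)])
    loc=P[:,:1]*u+P[:,1:]*[0,1,0]+5.5*n+u*x[1]
    return C.apply(loc)+p+C.apply([0,x[2],0])
obs=np.array([[303,377],[372,388],[405,147],[342,138]])/3.3+[240,60]-.35
print((proj(c,pts([0,0,0]))-obs).round(1).tolist())
r=LS(lambda x:(proj(c,pts(x))-obs).ravel(),[0,0,0],x_scale=[.02,2,2]);print(np.degrees(r.x[0]),r.x,r.fun.round(1))
print(pts([0,0,0]).round(),)
P2,R2=place(dx=-10,dz=6);delta(P2,R2)
P2,R2=place(dx=-4,dz=6);delta(P2,R2)
E
python3 chk.py
```

```text
[[-2.1, -0.0], [-1.8, 1.2], [0.5, 1.1], [-2.9, 0.3]]
1.8386384836156249 [0.0320903  2.39114374 4.0066081 ] [-0.2 -0.7  0.1  0.6  1.8  0.5 -1.7 -0.3]
[[503. 185.  61.]
 [568. 189.  61.]
 [564. 257. 249.]
 [500. 253. 249.]]
shift [-0.0155, -0.0001, 0.0931] turn [-0.0008, -0.0007, -0.002] deg 0.4003449231815685
shift [-0.0109, -0.0001, 0.0997] turn [-0.0008, -0.0007, -0.002] deg 0.4003449231815685
```

>>> servo_tool --steps '[[-1, [-0.004, 0, 0.025], [0, 0, 0]], [-1, [-0.008, 0, 0.05], [0, 0, 0]], [-1, [-0.012, 0, 0.074], [0, 0, -0.001]], [-1, [-0.0155, 0, 0.0931], [-0.0008, -0.0007, -0.002]], [-1, [-0.0155, 0, 0.0931], [-0.0008, -0.0007, -0.002]]]'

```text
time: 6.2
tool_pos: [529.7, 281.9, 122.9]
eef_rot: [0.605, 0.651, 0.314, -0.334]
force: [-0.6, -0.9, -2.3]
grip_width: 64.5
grasp_force: 25.0
```

```bash
python3 - <<'E'
from mv import *
c=cam("scene");a=c["img"][90:210,270:430,::-1];d=cam("side");b=d["img"][335:465,180:445,::-1]
A=cv2.resize(a,None,fx=3.3,fy=3.3);B=cv2.resize(b,None,fx=1.5,fy=1.5)
A=cv2.resize(a,(528,396),interpolation=2);B=cv2.resize(b[:70],(795,210),interpolation=2)
o=np.zeros((600,795,3),np.uint8);o[:390,:528]=A[:390];o[390:]=B;cv2.imwrite("pics/s3.png",o)
s=arm.observe();print(s["tool_pos"],s["force"])
E
```

```text
[530.41433789 281.37493097 123.32423622] [ 0.9078144  -0.61824175 -2.62329847]
```

View pics/s3.png

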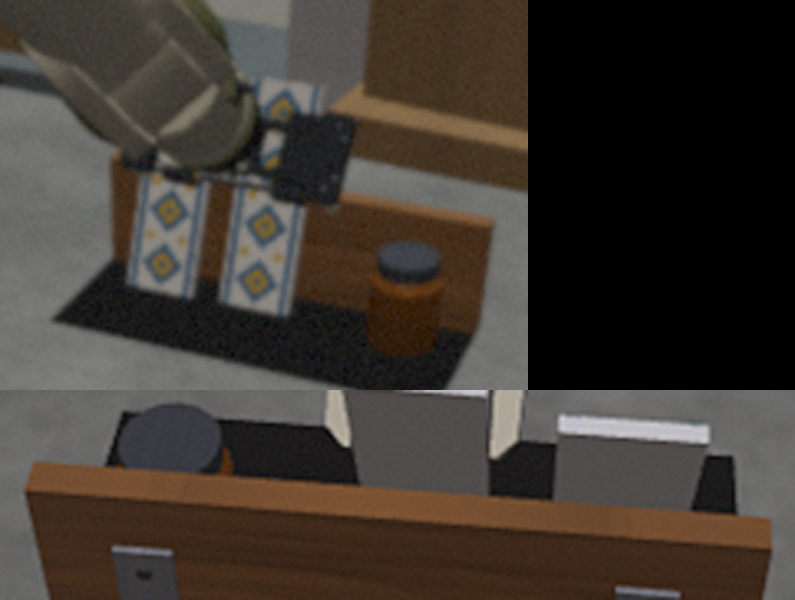

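Gap measures about 30 mm in both views. In-hand the tile sits about 1.7° too steep, so I'll correct that, then touch the rail gently.

```bash
python3 - <<'E'
from mv import *
s=arm.observe();print(s["tool_pos"],s["force"],s["time"])
for dx in (-6,-2): P,R=place(dx=dx,dz=6,th=16.7);print(P);delta(P,R)
E
```

```text
[530.41433789 281.37493097 123.32423622] [ 0.9078144  -0.61824175 -2.62329847] 6.3
[528.92824462 286.722608   120.83274887]
shift [0.0015, -0.0015, 0.0078] turn [0.0011, -0.0071, 0.0012] deg 1.3179304803163177
[528.64618175 290.71265068 120.83274887]
shift [0.0046, -0.0015, 0.0122] turn [0.0011, -0.0071, 0.0012] deg 1.3179304803163177
```

>>> servo_tool --steps '[[-1, [0.0015, -0.0015, 0.0078], [0.001, -0.0071, 0.001]], [-1, [0.0015, -0.0015, 0.0078], [0.001, -0.0071, 0.001]], [-1, [0.0025, -0.0015, 0.0093], [0.001, -0.0071, 0.001]], [-1, [0.0046, -0.0015, 0.0122], [0.001, -0.0071, 0.001]], [-1, [0.0046, -0.0015, 0.0122], [0.001, -0.0071, 0.001]]]'

```text
time: 6.92
tool_pos: [528.4, 291.6, 120.4]
eef_rot: [0.609, 0.654, 0.306, -0.329]
force: [-0.3, -0.3, -1.9]
grip_width: 64.5
grasp_force: 25.0
```

```bash
python3 - <<'E'
from mv import *
s=arm.observe();print(s["tool_pos"],s["force"],s["torque"],s["time"])
p=np.array(s["tool_pos"]);C=Ro.from_quat(s["eef_rot"])
delta(p+RR.apply([1,0,0]),C);delta(p+[0,0,-1],C)
for dz in (6,0): P,R=place(dx=0,dz=dz,th=16.7);print(P);delta(P,R)
E
```

```text
[528.4085276  291.59121972 120.35479863] [-0.3490756  -0.28136152 -1.92609054] [-1.20758514 -0.03176508 -0.01768409] 6.925
shift [0.0008, 0.0, 0.0011] turn [0.0, 0.0, 0.0] deg 0.0
shift [-0.0011, 0.0, 0.0008] turn [0.0, 0.0, 0.0] deg 0.0
[528.50515031 292.70767201 120.83274887]
shift [0.0014, 0.0002, 0.0008] turn [-0.0001, -0.0007, 0.0] deg 0.12084480595117708
[528.50515031 292.70767201 114.83274887]
shift [-0.005, 0.0002, 0.0056] turn [-0.0001, -0.0007, 0.0] deg 0.12084480595117708
```

>>> servo_tool --steps '[[-1, [0.0005, 0.0, 0.0006], [0, 0, 0]], [-1, [0.0009, 0, 0.0012], [0, 0, 0]], [-1, [0.0013, 0, 0.0018], [0, 0, 0]], [-1, [0.0016, 0, 0.0022], [0, 0, 0]], [-1, [0.0016, 0, 0.0022], [0, 0, 0]]]'

```text
time: 7.55
tool_pos: [528.3, 293.5, 120.3]
eef_rot: [0.609, 0.654, 0.306, -0.329]
force: [0.1, -0.9, -3.1]
grip_width: 64.7
grasp_force: 25.0
```

>>> servo_tool --steps '[[-1, [0.0005, 0.0, 0.0006], [0, 0, 0]], [-1, [0.0009, 0, 0.0012], [0, 0, 0]], [-1, [0.0013, 0, 0.0018], [0, 0, 0]], [-1, [0.0016, 0, 0.0022], [0, 0, 0]], [-1, [0.0016, 0, 0.0022], [0, 0, 0]]]'

```text
time: 8.18
tool_pos: [528.3, 295.0, 120.2]
eef_rot: [0.609, 0.654, 0.306, -0.328]
force: [-0.9, -5.4, -0.2]
grip_width: 64.2
grasp_force: 25.0
```

>>> servo_tool --steps '[[-1, [-0.0024, 0, -0.0033], [0, 0, 0]], [-1, [-0.0046, 0, -0.0017], [0, 0, 0]], [-1, [-0.0068, 0, -0.0001], [0, 0, 0]], [-1, [-0.0079, 0, 0.0007], [0, 0, 0]], [-1, [-0.0079, 0, 0.0007], [0, 0, 0]]]'

```text
time: 8.8
tool_pos: [528.4, 292.5, 115.1]
eef_rot: [0.609, 0.654, 0.306, -0.329]
force: [-1.0, -0.5, -1.6]
grip_width: 64.8
grasp_force: 25.0
```

>>> servo_tool --steps '[[-1, [-0.0004, 0, 0.0003], [0, 0, 0]], [-1, [-0.0008, 0, 0.0006], [0, 0, 0]], [-1, [-0.0012, 0, 0.0009], [0, 0, 0]], [-1, [-0.0012, 0, 0.0009], [0, 0, 0]]]'

```text
time: 9.3
tool_pos: [528.5, 292.3, 114.2]
eef_rot: [0.609, 0.654, 0.306, -0.329]
force: [0.7, -2.1, 0.5]
grip_width: 64.7
grasp_force: 25.0
```

>>> servo_tool --steps '[[-1, [0.0002, 0, 0.0006], [0, 0, 0]], [-1, [0.0002, 0, 0.0007], [0, 0, 0]], [-1, [0.0002, 0, 0.0007], [0, 0, 0]]]'

```text
time: 9.68
tool_pos: [528.5, 292.5, 114.2]
eef_rot: [0.609, 0.654, 0.306, -0.329]
force: [-0.8, -6.4, 3.8]
grip_width: 64.5
grasp_force: 25.0
```

```bash
python3 - <<'E'
from mv import *
c=cam("scene");a=c["img"][90:210,270:430,::-1];d=cam("side");b=d["img"][335:465,180:445,::-1]
A=cv2.resize(a,(528,396),interpolation=2);B=cv2.resize(b[:70],(795,210),interpolation=2)
o=np.zeros((600,795,3),np.uint8);o[:390,:528]=A[:390];o[390:]=B;cv2.imwrite("pics/s4.png",o)
s=arm.observe();print(s["tool_pos"],s["force"],s["torque"])
E
```

```text
[528.48754866 292.5431812  114.15480255] [-0.70457132 -6.38498683  4.04529136] [-0.92999542  0.07790863  0.30546389]
```

View pics/s4.png

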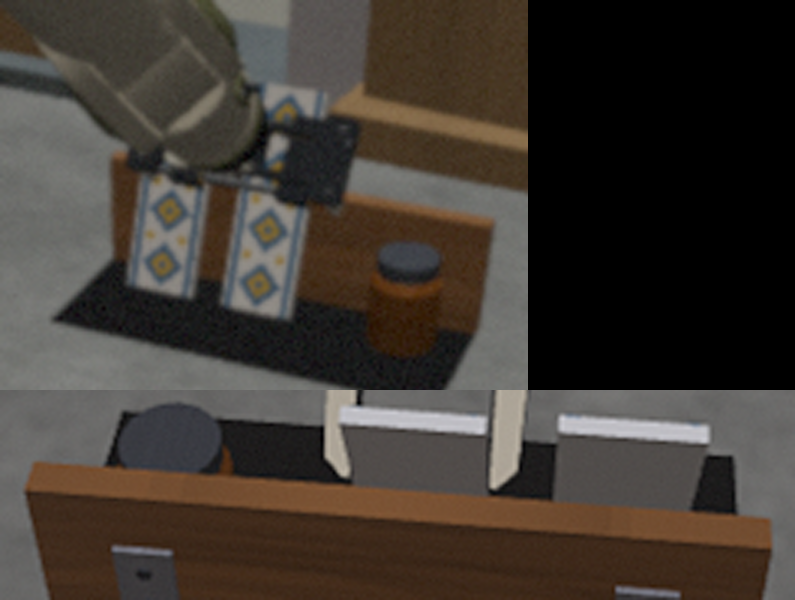

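Seated: both contacts show in the force reading. The tile foot is at crop (221–293, 306–320), top edge at (341–487, 407–418), with a good gap. I'll compare the lean of both tiles numerically.

```bash
cat > lean.py <<'E'
from mv import *
from scipy.optimize import least_squares as LS
S=cam("scene");D=cam("side")
def corners(x):
    y,a,yaw=x[:3];a=np.radians(a);foot=105/np.tan(a)
    u=np.array([np.cos(a),0,np.sin(a)]);n=np.array([-np.sin(a),0,np.cos(a)])
    g=lambda s,w,h:RR.apply(Ro.from_euler("z",yaw).apply(u*s+n*h+[0,w,0])+[-foot,y,3])+[rail[0],rail[1],0]
    return np.array([g(0,32.5,8),g(0,-32.5,8),g(200,32.5,8),g(200,-32.5,8)]),np.array([g(200,-32.5,8),g(200,32.5,8),g(200,-32.5,0),g(200,32.5,0)])
def f(nm,so,si,do,di):
    F=lambda x:np.r_[(proj(S,corners(x)[0])[si]-so+x[3:5]).ravel(),(proj(D,corners(x)[1])[di]-do).ravel(),np.array(x[3:5])*.5]
    r=LS(F,[50,70,0,0,0],loss="soft_l1",x_scale=[1,1,.02,1,1]);print(nm,r.x.round(2),r.fun.round(1).tolist())
if __name__=="__main__":
    a=lambda L:np.array(L)/3.3+[270,90]-.35
    b=lambda L:np.array(L)/3+[180,335-130]-.33
    a0=lambda L:np.array(L)/4.9+[275,100]-.4
    f("dry",a0([[163,378],[264,393],[205,48],[300,60]]),[0,1,2,3],b([[560,415],[709,426],[559,437],[706,442]]),[1,0,3,2][:0] or [0,1,2,3])
    f("held",a([[221,306],[293,320],[325,92]]),[0,1,3],b([[341,407],[487,416],[342,428],[487,433]]),[0,1,2,3])
E
python3 lean.py
```

```text
dry [ 1.0729e+02  6.9620e+01  4.0000e-02 -8.8000e-01  0.0000e+00] [0.3, -0.9, -0.8, -0.2, -0.1, 0.2, 1.0, 0.7, -0.3, 1.1, -0.2, -0.5, -0.1, -0.5, 1.0, 0.0, -0.4, 0.0]
held [ 1.045e+01  6.787e+01  4.000e-02 -4.500e-01 -1.200e-01] [0.4, 0.1, -0.9, -0.3, 0.5, 0.2, 0.2, 0.9, 0.3, -0.2, -0.6, -0.4, 0.1, -0.1, -0.2, -0.1]
```

>>> servo_tool --steps '[[-1, [0.0015, 0, -0.004], [0, 0, 0]], [-1, [0.0004, -0.001, -0.0087], [0, 0, 0]], [-1, [0.0004, -0.0013, -0.0087], [0.0023, 0.0095, -0.0016]], [-1, [0.0004, -0.0013, -0.0087], [0.0023, 0.0095, -0.0016]], [-1, [0.0004, -0.0013, -0.0087], [0.0023, 0.0095, -0.0016]]]'

```text
time: 10.5
tool_pos: [527.8, 287.7, 117.8]
eef_rot: [0.602, 0.651, 0.314, -0.34]
force: [-0.7, -0.1, -2.3]
grip_width: 64.1
grasp_force: 25.0
```

```bash
python3 - <<'E'
from mv import *
s=arm.observe();print(s["tool_pos"],s["force"],s["torque"])
P,R=place();print(P);delta(P,Ro.from_quat(s["eef_rot"]));R2=Ro.from_quat(s["eef_rot"]);print((R.inv()*R2).as_rotvec(degrees=True))
E
```

```text
[527.79726332 287.70921134 117.82644331] [-0.71826196 -0.13075502 -2.27564961] [-1.23758946 -0.08320497  0.02889955]
[528.50515031 292.70767201 114.83274887]
shift [0.0005, 0.0015, 0.0077] turn [0.0, 0.0, 0.0] deg 0.0
[ 0.41981504  0.13733012 -0.24989911]
```

>>> servo_tool --steps '[[-1, [0.0032, 0, 0.0044], [0, 0, 0]], [-1, [0.0016, 0, 0.0056], [0, 0, 0]], [-1, [0.0009, 0, 0.0061], [0, 0, 0]], [-1, [0.0003, 0, 0.0066], [0, 0, 0]], [-1, [0.0003, 0, 0.0066], [0, 0, 0]]]'

```text
time: 11.12
tool_pos: [527.4, 291.9, 115.4]
eef_rot: [0.602, 0.651, 0.314, -0.34]
force: [-0.6, -0.0, -2.7]
grip_width: 64.6
grasp_force: 25.0
```

>>> servo_tool --steps '[[-1, [-0.0004, 0, 0.0003], [0, 0, 0]], [-1, [-0.0007, 0, 0.0005], [0, 0, 0]], [-1, [-0.001, 0, 0.0007], [0, 0, 0]], [-1, [-0.001, 0, 0.0007], [0, 0, 0]]]'

```text
time: 11.62
tool_pos: [527.4, 292.1, 114.7]
eef_rot: [0.601, 0.651, 0.314, -0.34]
force: [-0.3, 0.5, 0.3]
grip_width: 64.3
grasp_force: 25.0
```

>>> servo_tool --steps '[[-1, [0.0004, 0, 0.0005], [0, 0, 0]], [-1, [0.0008, 0, 0.001], [0, 0, 0]], [-1, [0.0008, 0, 0.0011], [0, 0, 0]], [-1, [0.0008, 0, 0.0011], [0, 0, 0]]]'

```text
time: 12.12
tool_pos: [527.4, 292.4, 114.6]
eef_rot: [0.602, 0.651, 0.314, -0.34]
force: [-0.8, -6.1, 4.3]
grip_width: 64.5
grasp_force: 25.0
```

```bash
python3 - <<'E'
from mv import *
s=arm.observe();print(s["tool_pos"],s["force"],s["torque"])
E
```

```text
[527.44792771 292.42515163 114.58960413] [-0.79386634 -6.11796945  4.25765304] [-0.95516432  0.09345555  0.20414111]
```

```bash
python3 - <<'E'
from mv import *
c=cam("scene");a=c["img"][90:210,270:430,::-1];d=cam("side");b=d["img"][335:465,180:445,::-1]
A=cv2.resize(a,(528,396),interpolation=2);B=cv2.resize(b[:70],(795,210),interpolation=2)
o=np.zeros((600,795,3),np.uint8);o[:390,:528]=A[:390];o[390:]=B;cv2.imwrite("pics/s5.png",o)
E
```

```text
(no output)
```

View pics/s5.png

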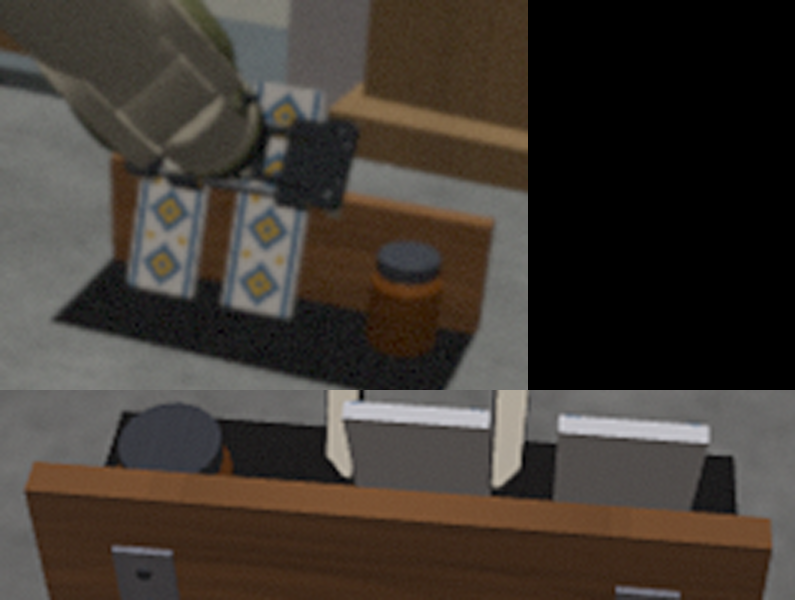

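Top edge is now at (342–490, 402–412), consistent with the drying tile's line to within about 0.5°. Releasing gently.

>>> servo_tool --steps '[[-1, [0, 0, -0.0003], [0, 0, 0]], [-1, [0, 0, -0.0003], [0, 0, 0]]]' --force 6

```text
time: 12.48
tool_pos: [527.5, 292.5, 114.5]
eef_rot: [0.602, 0.651, 0.314, -0.34]
force: [-0.4, -5.2, 0.4]
grip_width: 65.0
grasp_force: 6.0
```

>>> servo_tool --steps '[[0.42, [0, 0, 0], [0, 0, 0]], [0.46, [0, 0, 0], [0, 0, 0]], [0.52, [0, 0, 0], [0, 0, 0]], [0.6, [0, 0, 0], [0, 0, 0]], [0.63, [0, 0, 0], [0, 0, 0]]]'

```text
time: 13.1
tool_pos: [527.4, 292.9, 114.6]
eef_rot: [0.601, 0.651, 0.314, -0.34]
force: [-0.7, 1.1, -0.1]
grip_width: 75.5
grasp_force: 0.0
```

>>> servo_tool --steps '[[0.63, [0, 0, -0.008], [0, 0, 0]], [0.63, [0, 0, -0.03], [0, 0, 0]], [0.63, [0, 0, -0.07], [0, 0, 0]], [0.63, [0, 0, -0.13], [0, 0, 0]], [0.63, [0, 0, -0.2], [0, 0, 0]]]'

```text
time: 13.72
tool_pos: [536.7, 169.1, 201.4]
eef_rot: [0.601, 0.651, 0.314, -0.34]
force: [0.6, 1.1, -1.3]
grip_width: 75.8
grasp_force: 0.0
```

```bash
python3 - <<'E'
from mv import *
c=cam("scene");a=c["img"][90:210,270:430,::-1];d=cam("side");b=d["img"][335:465,180:445,::-1]
A=cv2.resize(a,(528,396),interpolation=2);B=cv2.resize(b[:70],(795,210),interpolation=2)
o=np.zeros((600,795,3),np.uint8);o[:390,:528]=A[:390];o[390:]=B;cv2.imwrite("pics/s6.png",o)
s=arm.observe();print(s["tool_pos"],s["force"],s["time"])
E
```

```text
[539.65497928 165.66453556 202.06928697] [-0.21646445  0.42611547  0.14926146] 13.825
```

View pics/s6.png

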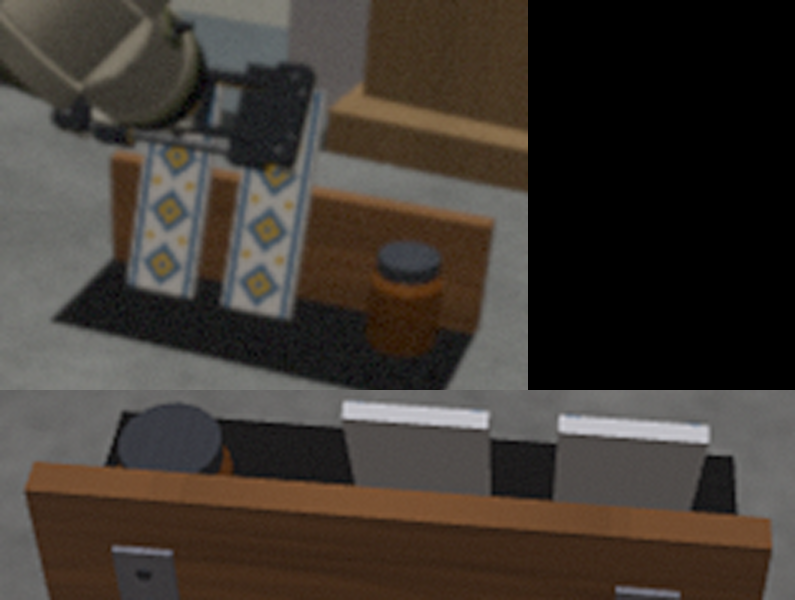

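The tile leans on its own with its top at (342–490, 402–412). The gap is about 67 px, or 29–30 mm, and the drying tile and jar have not moved. Handing in.

```bash
python3 -c "
from rig import arm
print(arm.hand_in())"
```

```text
the job is handed in; nothing more can be done
None
```

The border tile now stands on its short end on the mat, pattern out, leaning on the rail on its own at about the same slope as the draining tile, about 30 mm from it. The draining tile and jar look unmoved in the last pictures, the arm never went near the float, and the job was handed in at about 14 s with the gripper clear.

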